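# Unhook the tangled hanging hooks from the press clamp and tidy them away

### The job

Two steel hooks are caught on the rods of the wooden press clamp in the middle of the bench. Work both hooks free and lay them flat in the hook tray, one in each of its two empty compartments (the hook already in the middle one stays there), and set the bare clamp down gently in the shallow plywood tray, flat on its floor and the same side up as now. Do not drop anything, and leave everything else on the bench where it is.

Things in the scene. Friction and masses are not known exactly. Their poses are not given: they have to be found in the camera images.
- clamp: wooden press clamp, 0.5 kg, flat on the bench: two pale beech bars (150 mm in x, 26 in y, 40 tall, centred at y -98 and +98 mm) joined by two bare 10 mm steel rods along y at x -29 and +29 mm, axes 30 mm above the underside (170 mm bare; 48 mm clear between rods, 68 over both). 234 mm long over the nuts. Origin: centre of underside, z up. Lifted by pinching across both rods at the middle.
- hook_a: plain steel hook of 8 mm round bar, 135 x 56 mm, 0.12 kg, flat in its own x-y plane. Origin: on the axis of the straight shank (x -47 to 35 mm, y 0). At +x a half circle of 17 mm radius turns back into a tip at y 34 mm that ends at x 2 mm (mouth 26 mm clear, open to -x). At -x a closed eye, centre x -61, radius 14 mm. Caught on the clamp's rod at x -29 (see point hook_a_mid).
- hook_b: hook of the same shape, size and frame as hook_a, caught on the clamp's other rod, the one at x +29 mm, as hook_a turned half round about the clamp's middle: it comes from the clamp's +x side, near y -45 mm.
- hook_a_mid (a point): middle of hook_a's outline (hook frame x -11, y 10 mm). At the start (clamp frame, near y +45 mm) its shank comes from the -x side, rising about 15 degrees, over the rod; the bend goes down between the rods and the tip returns beneath that rod, about 27 mm below the shank and to its -y side, resting on the bench. Straight lifting takes the clamp along; between the rods the bend needs turning.
- hook_b_mid (a point): middle of hook_b's outline (hook frame x -11, y 10 mm)
- hook_spare: third hook, same shape and frame as hook_a, lying flat in the middle compartment of the hook tray; it stays there
- hook_spare_mid (a point): middle of hook_spare's outline (hook frame x -11, y 10 mm)
- hook_tray: fixed brown wooden tray, 185 (x) by 266 mm (y), 33 mm high, floor and walls 5 mm thick; two walls as high as the rim make three compartments side by side, each 175 (x) by 82 mm (y), centred at y -87, 0 and +87 mm. Origin: centre of the underside. It stands left or right of the clamp.
- clamp_tray: fixed shallow plywood tray without dividers, 185 mm (x) by 274 mm (y), 28 mm high, floor and walls 5 mm thick (inside 175 by 264 mm). Origin: centre of the underside. It stands on the other side of the clamp.
- glue_bottle: white glue bottle, 52 mm diameter, 150 mm tall, upright; leave alone
- varnish_tin: tin, 72 mm diameter, 100 mm tall; leave alone
- knife: marquetry knife lying along its x, 195 mm long, 22 mm high; leave alone
- offcut: wooden offcut 75 x 32 x 24 mm; leave alone
- veneer_block: wooden block 60 x 90 x 35 mm; leave alone
- brush_jar: glass jar 72 mm diameter with brushes, 160 mm tall; leave alone
- mallet: turned wooden mallet standing on its head, 66 mm diameter, 190 mm tall; leave alone
There are look-alikes about, which are no part of the job. What is shaped like the hook_spare but purple is not meant.

How it is judged (in metres and radians):
At the end, for the whole second after the job is handed in: All three hooks lie flat (0.15 rad) on the hook tray's floor, one per compartment, middles within 30 mm of its centre lines, hook_spare in the middle one; the clamp is upright and flat (0.06 rad) on the clamp tray's floor, within 20 mm (x) and 22 mm (y) of its centre; all at rest ((((x of hook_a_mid in the frame of hook_tray between -0.03 and 0.03 m and y of hook_a_mid in the frame of hook_tray between 0.057 and 0.117 m and z of hook_a_mid in the frame of hook_tray below 0.02 m and angle between the z axis of hook_a and the z axis of hook_tray, either way round below 0.15 rad) and (x of hook_b_mid in the frame of hook_tray between -0.03 and 0.03 m and y of hook_b_mid in the frame of hook_tray between -0.117 and -0.057 m and z of hook_b_mid in the frame of hook_tray below 0.02 m and angle between the z axis of hook_b and the z axis of hook_tray, either way round below 0.15 rad)) or ((x of hook_a_mid in the frame of hook_tray between -0.03 and 0.03 m and y of hook_a_mid in the frame of hook_tray between -0.117 and -0.057 m and z of hook_a_mid in the frame of hook_tray below 0.02 m and angle between the z axis of hook_a and the z axis of hook_tray, either way round below 0.15 rad) and (x of hook_b_mid in the frame of hook_tray between -0.03 and 0.03 m and y of hook_b_mid in the frame of hook_tray between 0.057 and 0.117 m and z of hook_b_mid in the frame of hook_tray below 0.02 m and angle between the z axis of hook_b and the z axis of hook_tray, either way round below 0.15 rad))) and x of hook_spare_mid in the frame of hook_tray between -0.03 and 0.03 m and y of hook_spare_mid in the frame of hook_tray between -0.03 and 0.03 m and z of hook_spare_mid in the frame of hook_tray below 0.02 m and angle between the z axis of hook_spare and the z axis of hook_tray, either way round below 0.15 rad and x of clamp in the frame of clamp_tray between -0.02 and 0.02 m and y of clamp in the frame of clamp_tray between -0.022 and 0.022 m and z of clamp in the frame of clamp_tray below 0.01 m and angle between clamp's own z axis and vertical below 0.06 rad and linear speed of each of clamp, hook_a, hook_b, hook_spare below 0.03 m/s); the robot touches nothing.
It fails at once if a bystander is pushed more than 40 mm or knocked over (distance of any of glue_bottle, varnish_tin, knife, offcut, veneer_block, brush_jar, mallet from where it was at the start of the episode above 0.04 m or angle between any of glue_bottle, varnish_tin, brush_jar, mallet's own z axis and vertical above 0.6 rad).
It fails at once if the clamp or a hook is dropped from a height (about 30 mm for the clamp, 50 mm for a hook) or flung, instead of being set down ((linear speed of clamp above 0.8 m/s and contact force between the fingers and clamp below 0.2 N) or (linear speed of hook_a above 1 m/s and contact force between the fingers and hook_a below 0.2 N) or (linear speed of hook_b above 1 m/s and contact force between the fingers and hook_b below 0.2 N)).
It also fails if it takes over 72 s, if anything falls off the work surface, if the arm or the gripper's body presses on something with over 40 N, if the wrist force passes 120 N, or if a joint passes its speed limit or range.

### The arm

A 6-joint arm with a two-finger parallel gripper is mounted at the origin on the work surface. World frame = base frame: x ahead of the robot, y to its left, z up, the work surface at z = 0. Lengths are in m, angles in degrees, forces in N, time in s.
With the tool pointing down it reaches from about 0.4 to 0.825 m from the base axis. Payload 7 kg.
Tool frame: the origin (TCP) lies at the centre of the arm's flange, where the gripper is bolted on; the fingertips stand 178 mm ahead of it and the grasp point (between the pads) lies 159 mm ahead of it (ctrl.hold_point_z is the distance from the TCP to the grasp point, in m); z points along the fingers, y is the line along which they close (so a half turn about z gives the same grasp; the last joint's range is limited). The gripper opens to 88 mm and grips with 3 to 60 N. Pads are 19 mm wide; open, the fingers measure 130 mm over their backs; the gripper's body (78 mm by 193 mm) begins 47 mm behind the grasp point.
Start: joints at [87.267, 20.546, 0.682, 0, -70.136, -16.507], TCP at [0.222, 0.637, 0.405] pointing down, gripper open.
Joint ranges: [-176.03, 176.03], [-82.01, 121.73], [-58.28, 71.71], [-173.87, 95.51], [-174.79, -0.11], [-173.66, 173.66]. Speed limits (degrees/s): [136.94, 136.94, 172.46, 180, 180, 180].

### API

Orientations are given as [roll, pitch, yaw] about the fixed x, y, z axes, in that order (R = Rz(yaw) Ry(pitch) Rx(roll)).
In Python, from plant import ctrl gives the robot as it stands.
- The arm moves only by the shell command python3 -m inch 'ROWS'. ROWS is JSON, one flat list of numbers, 7 for each row, row after row: the closure, from 0 (fully open) to 1 (shut), then the shift along the tool's x, y, z in mm, then the turn, a rotation vector about the tool's x, y, z in degrees. In form: [hand, x, y, z, wx, wy, wz, hand, x, y, z, wx, wy, wz, ...]. A call has 1 to 5 rows; each row is the pose to reach, as a shift and turn from the pose commanded when the call began, along the tool's axes at that moment; what a row does not reach only later rows make up. A row lasts 1/10 s, in which the tool goes at most 50 mm and 8.59 degrees, less where a joint would pass 70% of its speed; a pose out of reach is approached as far as the arm can. A call with a gripper value outside its range is refused whole. The fingers move at their own pace and stop on an object; the grip force is fixed at half the most. Time passes only in rows, so rows that repeat a pose let the fingers close. It gives the time, the measured TCP pose, the force, the opening and the grip force at its end, in the units of the state.
- ctrl.get_obs(): the state, without advancing time (a new reading comes with each control period).
- ctrl.snapshot(name): name is "scene" or "top" or "wrist"; returns a dict with "frame" (400x640x3 uint8, red, green, blue), "K" (3x3 intrinsics, pixels), "k1" (the pictures are not rectified: a ray, as slopes to the right and down, at radius r is drawn at 1 + k1 r^2 times it, then the intrinsics apply), "R" (3x3) and "t" (3): a world point X has camera coordinates R X + t. Camera axes: x right, y down, z forward; pixel columns grow to the right and rows downward; lengths in m; the calibration is good to about 2 mm. A picture is of the moment at which its call begins. There is no depth.
- ctrl.close_job(): hands the job in; it is judged then, once.
Trained networks look in a picture, given as the dict that the camera call returned (one of the last four; its "shot" number tells which), for a name from the list of things; names that differ only in an ending like _2 or _b are one class to them, and where a whole thing is asked for, a point or a joint stands for the part that bears it (a point fixed in the world has none). Each returns a list of dicts, best first, with "p" (0 to 1); they miss things now and then, are a little off and sometimes report something else, mostly with a low value. They report only what shows in the picture. A call takes as long as a camera call. They do not tell look-alikes from the thing itself.
- ctrl.recognise(picture, thing): "location" ([x, y, z] in m, in world coordinates, good to about 4 mm: the middle of the surface that is visible of it).
- ctrl.trace(picture, thing): "pixels" (400x640 bool, what is visible of it).
- ctrl.mark_of(picture, thing): "location" ([x, y, z] in m, in world coordinates, good to about 4 mm: a listed point, or the origin of a listed thing).
The state is a dict: "clock": time; "joint_pos": joint angles; "qvel": joint speeds; "tau": joint torques, N m; "tool_pos": TCP position; "orientation": TCP orientation; "force": force on the tool from outside, world axes, zero at the start; "moment": the same for the moment, N m; "opening": finger opening in m; "gripper_force": force on a finger pad.
Only numpy, scipy, OpenCV 4.12 (cv2) and the standard library are available. Lean on these libraries where they do the work, as an engineer would, in place of code of your own. Each camera call takes 0.05 s, during which the arm holds its last target. There are 200 camera calls.

## Working session

There is one attempt and no reset: what is moved stays moved. The work goes in short steps, Python scripts to look and compute and a shell command to move; the robot and the scene stay as the last step left them, time stands still between calls to the robot, and variables do not carry over. Pictures are saved under pics/ and viewed, at most 10 in all, crops included, and the job is handed in when it is done.

```bash
mkdir -p pics; ls
cat > h.py <<'E'
import numpy as np, cv2
from plant import ctrl
from scipy.spatial.transform import Rotation as Ro
def shot(n,f=None):
    s=ctrl.snapshot(n)
    if f: cv2.imwrite('pics/'+f,s['frame'][:,:,::-1])
    return s
def proj(s,X):
    c=np.asarray(s['R'])@np.asarray(X,float)+s['t'];a=c[:2]/c[2];a=a*(1+s['k1']*(a@a));K=s['K'];return np.array([K[0][0]*a[0]+K[0][2],K[1][1]*a[1]+K[1][2]])
def ray(s,u,v,z):
    K=s['K'];d=np.array([(u-K[0][2])/K[0][0],(v-K[1][2])/K[1][1]]);a=d.copy()
    for _ in range(20): a=d/(1+s['k1']*(a@a))
    R=np.asarray(s['R']);o=-R.T@s['t'];w=R.T@np.array([a[0],a[1],1]);return o+w*(z-o[2])/w[2]
E
python3 - <<'E'
from h import *
for n in ['top','scene']:
    s=shot(n,n+'0.png'); print(n, np.round(-np.asarray(s['R']).T@s['t'],3))
    for t in ['clamp','hook_a','hook_a_mid','hook_b_mid','hook_spare_mid','hook_tray','clamp_tray','knife','offcut','glue_bottle','varnish_tin','veneer_block','brush_jar','mallet']:
        print(t,[(round(d['p'],2),np.round(d['location'],3).tolist()) for d in ctrl.mark_of(s,t)][:4])
o=ctrl.get_obs();print(o)
E
```

```text
pics
top [ 0.23  -0.044  1.381]
clamp [(0.73, [0.553, 0.017, 0.002])]
hook_a [(0.82, [0.478, 0.053, 0.033]), (0.66, [0.629, -0.015, 0.029])]
hook_a_mid [(0.7, [0.47, 0.044, 0.018]), (0.7, [0.557, 0.017, 0.001])]
hook_b_mid [(0.72, [0.638, -0.0, 0.022])]
hook_spare_mid [(0.82, [0.317, -0.499, 0.004]), (0.5, [0.532, -0.384, 0.01])]
hook_tray [(0.57, [0.527, -0.387, -0.001])]
clamp_tray [(0.59, [0.54, 0.378, -0.004])]
knife [(0.84, [0.344, -0.176, -0.001])]
offcut [(0.9, [0.382, 0.169, 0.003])]
glue_bottle [(0.67, [0.721, -0.223, 0.002])]
varnish_tin [(0.87, [0.704, 0.211, 0.004])]
veneer_block [(0.9, [0.344, 0.363, 0.0])]
brush_jar [(0.71, [0.361, -0.356, -0.001]), (0.26, [0.54, 0.378, -0.0])]
mallet [(0.67, [0.719, 0.362, -0.002]), (0.56, [0.532, -0.385, 0.01])]
scene [1.12  0.699 0.91 ]
clamp [(0.94, [0.552, 0.017, -0.002])]
hook_a [(0.7, [0.631, -0.011, 0.033]), (0.65, [0.478, 0.05, 0.024])]
hook_a_mid [(0.56, [0.47, 0.045, 0.019])]
hook_b_mid []
hook_spare_mid [(0.64, [0.529, -0.392, -0.002]), (0.63, [0.314, -0.497, 0.003])]
hook_tray [(0.55, [0.527, -0.392, 0.0]), (0.53, [0.725, -
[... 443 characters left out ...]
 (0.63, [0.532, -0.387, 0.009])]
{'clock': 1.5, 'joint_pos': array([ 8.72692604e+01,  2.05456328e+01,  6.81637163e-01, -3.83384303e-05,
       -7.01360319e+01, -1.65078783e+01]), 'qvel': array([-0.05345105,  0.02888404,  0.04966672, -0.0104149 , -0.08652706,
        0.00880437]), 'tau': array([ 5.23650397e-04, -5.82378888e+01,  2.93302506e+01,  7.00262591e+00,
        1.25179673e-02, -1.18293190e-05]), 'tool_pos': array([0.22241383, 0.63727734, 0.40466689]), 'orientation': array([ 1.79999963e+02,  2.67387168e-05, -1.92386309e+01]), 'force': array([0.04644294, 0.17525366, 0.77622299]), 'moment': array([0.0023052 , 0.00341291, 0.01534392]), 'gripper_force': 0.0, 'opening': 0.08771731988850791}
```

Run:
```python
from h import *
im=cv2.imread('pics/top0.png')
import os
a=cv2.imread('pics/scene0.png')
cv2.imwrite('pics/two.png',im)
```

```text
(no output)
```

View pics/top0.png

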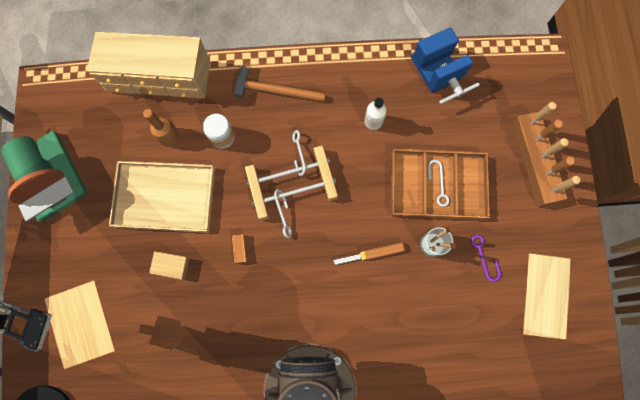

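View pics/scene0.png

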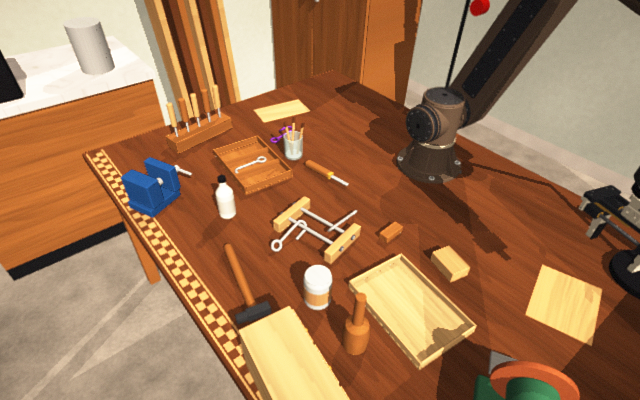

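```bash
cat >> h.py <<'E'
def tR(): return Ro.from_euler('xyz',ctrl.get_obs()['orientation'],degrees=True)
def delta(grasp,R2,off=0.159):
    "row shift/turn for putting the point `off` ahead of TCP at world `grasp` with orientation R2"
    o=ctrl.get_obs();R=tR();tcp=np.asarray(grasp)-R2.apply([0,0,off])
    print('shift',np.round(R.inv().apply(tcp-o['tool_pos'])*1000,1),'turn',np.round((R.inv()*R2).as_rotvec(degrees=True),1),'tcp',np.round(tcp,3),'t',round(o['clock'],2))
def down(yaw,ty=0,tx=0): return Ro.from_euler('z',yaw,degrees=True)*Ro.from_euler('x',180,degrees=True)*Ro.from_euler('yx',[ty,tx],degrees=True)
E
python3 - <<'E'
from h import *
delta([0.50,0.017,0.23],down(15))
E
```

```text
shift [466.5 494.2  15.7] turn [  0.    0.  -34.2] tcp [0.5   0.017 0.389] t 1.5
```

```bash
python3 -m inch '[0,34,36,0,0,0,0, 0,68,72,0,0,0,0, 0,102,108,0,0,0,0, 0,136,144,0,0,0,0, 0,170,180,0,0,0,0]' && python3 -m inch '[0,34,36,0,0,0,0, 0,68,72,0,0,0,0, 0,102,108,0,0,0,0, 0,136,144,0,0,0,0, 0,170,180,0,0,0,0]' && python3 -m inch '[0,32,34,4,0,0,-8, 0,63,67,8,0,0,-16, 0,95,100,12,0,0,-24, 0,126,134,15,0,0,-32, 0,126,134,15,0,0,-34]'
python3 - <<'E'
from h import *
delta([0.50,0.017,0.23],down(15))
s=shot('wrist','w1.png'); print(np.round(-np.asarray(s['R']).T@s['t'],3))
for t in ['clamp','hook_a','hook_a_mid']:
        print(t,[(round(d['p'],2),np.round(d['location'],3).tolist()) for d in ctrl.mark_of(s,t)][:4])
E
```

```text
clock: 2.0
tool_pos: [0.324, 0.4094, 0.4048]
orientation: [-180.0, -0.0, -19.2]
force: [1.3, 0.5, 0.5]
opening: 0.0878
gripper_force: 0.0
clock: 2.5
tool_pos: [0.425, 0.1834, 0.4052]
orientation: [-179.9, -0.0, -19.2]
force: [1.4, 0.7, 0.6]
opening: 0.0874
gripper_force: 0.0
clock: 3.0
tool_pos: [0.5003, 0.0146, 0.3894]
orientation: [180.0, 0.0, 14.9]
force: [-0.1, 0.3, -0.7]
opening: 0.0879
gripper_force: 0.0
shift [ 0.3 -2.4  0.4] turn [ 0.   0.  -0.1] tcp [0.5   0.017 0.389] t 3.0
[0.576 0.035 0.371]
clamp []
hook_a [(0.79, [0.631, -0.014, 0.033]), (0.52, [0.731, -0.225, -0.005])]
hook_a_mid [(0.66, [0.469, 0.046, 0.021])]
```

View pics/w1.png

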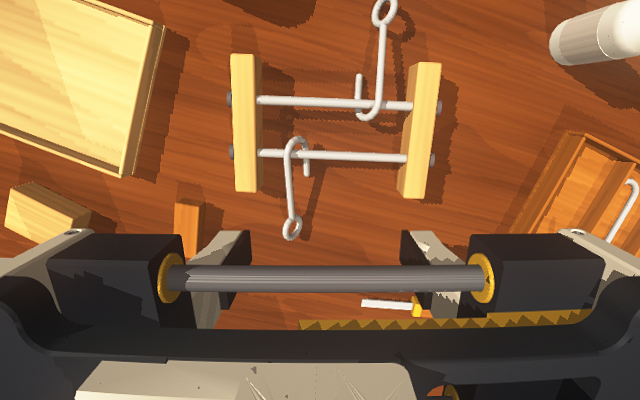

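Run:
```python
from h import *
s=shot('wrist')
P=lambda u,v,z: np.round(ray(s,u,v,z),4)
L=[P(232,54,.04),P(253,54,.04),P(256,190,.04),P(237,191,.04)]
Rr=[P(420,63,.04),P(441,64,.04),P(424,198,.04),P(400,195,.04)]
l=np.mean(L,0);r=np.mean(Rr,0);print('bars',l,r,np.linalg.norm(l-r),'ctr',(l+r)/2,'yaw',np.degrees(np.arctan2(-(l-r)[0],(l-r)[1])))
for a in (P(258,153,.03),P(406,158,.03)),(P(258,100,.03),P(412,106,.03)): print('rod',a, np.degrees(np.arctan2(-(a[0]-a[1])[0],(a[0]-a[1])[1])))
print('A eye',P(291,228,.016),'shank@rod',P(290,153,.04),'bend',P(298,139,.03),'tip',P(307,174,.005))
print('B eye',P(384,12,.016),'shank@rod',P(379,104,.04),'bend',P(368,118,.03),'tip',P(359,76,.005))
c=(l+r)/2; y=np.radians(15);
```

```text
bars [0.5327   0.117375 0.04    ] [ 0.57385 -0.073    0.04   ] 0.19477156652088626 ctr [0.553275  0.0221875 0.04     ] yaw 12.196971800962892
rod (array([0.5052, 0.0989, 0.03  ]), array([ 0.5428, -0.0686,  0.03  ])) 12.651891901150572
rod (array([0.563 , 0.1103, 0.03  ]), array([ 0.5999, -0.0564,  0.03  ])) 12.4814889260801
A eye [0.4172 0.0415 0.016 ] shank@rod [0.5162 0.0622 0.04  ] bend [0.5323 0.0577 0.03  ] tip [0.4894 0.0382 0.005 ]
B eye [6.866e-01 4.000e-04 1.600e-02] shank@rod [ 0.5919 -0.0185  0.04  ] bend [ 0.5748 -0.0127  0.03  ] tip [0.6177 0.0074 0.005 ]
```

```bash
cat > plan.py <<'E'
import numpy as np, heapq, sys
phi0=float(sys.argv[1]); TH0=float(sys.argv[2]) # sin(roll), tool tilt offset
s=phi0
t=np.linspace(-np.pi/2,np.pi/2,15)
H=np.vstack([np.c_[np.linspace(-47,35,20),np.zeros(20)],np.c_[35+17*np.cos(t),17+17*np.sin(t)],np.c_[np.linspace(2,35,9),np.full(9,34)]])
a=np.linspace(0,2*np.pi,16);E=np.c_[-61+14*np.cos(a),14*np.sin(a)];H=np.vstack([H,E])
TH=np.arange(2,71,3);PX=np.arange(-90,40,2.);PZ=np.arange(10,90,2.)
def clr(th,px,pz):
    c,si=np.cos(th),np.sin(th)
    X=px+H[:,0]*c+H[:,1]*s*si;Z=pz+H[:,0]*si-H[:,1]*s*c
    d=min(np.hypot(X+29,Z-30).min()-9,np.hypot(X-29,Z-30).min()-9,Z.min()-4)
    tt=th-np.radians(TH0) # tool tilt; fingertip corners
    g=np.array([px-20*c,pz-20*si]);
    for u in(-10,10):
        for w in(11,0,-30):
            q=g+u*np.array([np.cos(tt),np.sin(tt)])+w*np.array([np.sin(tt),-np.cos(tt)])
            d=min(d,np.hypot(q[0]+29,q[1]-30)-5,q[1])
    return d,Z.min()
C=np.zeros((len(TH),len(PX),len(PZ)));F=np.zeros_like(C)
for i,th in enumerate(np.radians(TH)):
    for j,x in enumerate(PX):
        for k,z in enumerate(PZ): C[i,j,k],F[i,j,k]=clr(th,x,z)
# start: rod at hook (33,y) 
best=None
for i in range(3,6):
    for j in range(len(PX)):
        for k in range(len(PZ)):
            th=np.radians(TH[i]);dx,dz=-29-PX[j],30-PZ[k];hx=dx*np.cos(th)+dz*np.sin(th);hy=(dx*np.sin(th)-dz*np.cos(th))/s
            if 24<hx<40 and 8<hy<28 and TH[i]==14:
                if best is None or C[i,j,k]>best[0]: best=(C[i,j,k],(i,j,k))
st=best[1];print('start',TH[st[0]],PX[st[1]],PZ[st[2]],best[0])
q=[(-best[0],st)];D={st:best[0]};par={}
while q:
    d,n=heapq.heappop(q);d=-d
    if F[n]>44: break
    for v in [(1,0,0),(-1,0,0),(0,1,0),(0,-1,0),(0,0,1),(0,0,-1),(0,1,1),(1,0,1),(1,1,0),(1,1,1),(0,-1,1),(1,-1,1)]:
        m=tuple(np.add(n,v))
        if min(m)<0 or any(m[r]>=C.shape[r] for r in range(3)): continue
        e=min(d,C[m])
        if e>D.get(m,-99): D[m]=e;par[m]=n;heapq.heappush(q,(-e,m))
p=[n]
while p[-1]!=st:p.append(par[p[-1]])
print('bottleneck',d)
for n in p[::-1]:print(TH[n[0]],PX[n[1]],PZ[n[2]],round(C[n],1),end=' | ')
E
for s in 0.6 0.79 0.95; do python3 plan.py $s 14; done
```

```text
start 14 -64.0 32.0 1.1076178116960502
bottleneck 0.4560580136162731
14 -64.0 32.0 1.1 | 14 -62.0 32.0 1.0 | 14 -60.0 32.0 0.5 | 14 -58.0 34.0 0.5 | 14 -56.0 34.0 1.1 | 14 -54.0 34.0 1.0 | 14 -52.0 34.0 0.5 | 14 -50.0 36.0 0.5 | 11 -50.0 36.0 1.0 | 11 -48.0 36.0 0.5 | 14 -46.0 36.0 1.1 | 17 -44.0 36.0 1.2 | 17 -42.0 36.0 0.7 | 17 -40.0 38.0 0.8 | 14 -40.0 38.0 1.1 | 11 -40.0 38.0 1.0 | 11 -38.0 38.0 0.7 | 14 -36.0 38.0 0.5 | 14 -34.0 40.0 0.5 | 11 -34.0 40.0 0.7 | 11 -32.0 40.0 1.1 | 14 -30.0 40.0 0.9 | 14 -28.0 42.0 0.8 | 14 -28.0 44.0 0.5 | 14 -26.0 46.0 1.4 | 11 -26.0 46.0 0.6 | 11 -24.0 48.0 0.9 | 11 -24.0 50.0 1.9 | 8 -24.0 50.0 0.8 | 8 -24.0 52.0 1.0 | 8 -24.0 54.0 1.6 | 5 -24.0 54.0 0.6 | 5 -24.0 56.0 1.5 | 2 -24.0 56.0 0.6 | 2 -26.0 58.0 0.6 | 2 -28.0 60.0 1.4 | 2 -30.0 60.0 0.8 | 2 -32.0 60.0 0.7 | 2 -34.0 60.0 0.9 | 2 -36.0 60.0 0.8 | 2 -38.0 60.0 1.1 | 2 -40.0 60.0 1.0 | 2 -42.0 60.0 1.2 | 2 -44.0 60.0 1.1 | 2 -46.0 60.0 1.3 | 2 -48.0 60.0 1.3 | 2 -50.0 60.0 1.4 | 2 -52.0 60.0 1.4 | 2 -54.0 60.0 1.5 | 2 -56.0 60.0 1.6 | 2 -58.0 60.0 1.7 | 2 -60.0 60.0 1.7 | 2 -62.0 60.0 1.
[... 1792 characters left out ...]
5.1 | 14 -62.0 40.0 5.1 | 14 -60.0 40.0 5.1 | 14 -58.0 40.0 5.1 | 14 -56.0 40.0 5.1 | 14 -54.0 42.0 5.7 | 11 -54.0 42.0 6.7 | 8 -54.0 42.0 6.3 | 8 -52.0 42.0 6.1 | 8 -50.0 42.0 5.9 | 8 -48.0 42.0 5.5 | 8 -46.0 42.0 5.4 | 11 -44.0 42.0 5.7 | 14 -42.0 42.0 5.8 | 17 -40.0 44.0 6.5 | 20 -38.0 46.0 5.2 | 23 -36.0 46.0 4.8 | 23 -34.0 48.0 4.5 | 26 -34.0 50.0 4.7 | 26 -32.0 52.0 5.0 | 26 -30.0 54.0 4.5 | 23 -30.0 54.0 5.3 | 23 -30.0 56.0 4.8 | 23 -28.0 58.0 6.5 | 20 -28.0 58.0 5.0 | 20 -28.0 60.0 4.9 | 20 -28.0 62.0 5.1 | 20 -28.0 64.0 5.6 | 20 -28.0 66.0 6.3 | 17 -28.0 66.0 4.6 | 17 -28.0 68.0 5.6 | 17 -30.0 70.0 5.2 | 17 -32.0 72.0 5.4 | 17 -34.0 74.0 6.1 | 14 -34.0 74.0 5.0 | 14 -36.0 76.0 6.4 |
```

```bash
cat > chk.py <<'E'
import numpy as np
t=np.linspace(-np.pi/2,np.pi/2,25)
H=np.vstack([np.c_[np.linspace(-47,35,40),np.zeros(40)],np.c_[35+17*np.cos(t),17+17*np.sin(t)],np.c_[np.linspace(2,35,15),np.full(15,34)]])
a=np.linspace(0,2*np.pi,16);E=np.c_[-61+14*np.cos(a),14*np.sin(a)];H=np.vstack([H,E])
def hook(W,s):
    th,px,pz=W;th=np.radians(th);c,si=np.cos(th),np.sin(th)
    X=px+H[:,0]*c+H[:,1]*s*si;Z=pz+H[:,0]*si-H[:,1]*s*c
    return np.round([np.hypot(X+29,Z-30).min()-9,np.hypot(X-29,Z-30).min()-9,Z.min()-4],1)
if __name__=='__main__':
    W=[(14,-67,33),(14,-60,36),(14,-48,39.5),(17,-38,42.5),(20,-33,44.5),(23,-30,50),(26,-29,57),(26,-31,66),(24,-36,74),(22,-45,85)]
    for i in range(len(W)-1):
        for f in (0,.5):
            w=np.array(W[i])*(1-f)+np.array(W[i+1])*f
            print(w,*[hook(w,s) for s in(.77,.82,.87)])
E
python3 chk.py
python3 - <<'E'
from h import *
delta([0.4525,0.0490,0.0250+0.07],down(12),.167)
delta([0.4525,0.0490,0.0250],down(12),.167)
print(down(12,10).apply([1,0,0]))
E
```

```text
[ 14 -67  33] [ 3.  33.1  3.5] [ 3.  32.9  2.4] [ 3.  32.6  0.8]
[ 14.  -63.5  34.5] [ 3.7 29.6  5. ] [ 3.7 29.4  3.9] [ 3.7 29.1  2.3]
[ 14. -60.  36.] [ 3.9 26.2  6.5] [ 4.3 25.9  5.4] [ 4.3 25.6  3.8]
[ 14.   -54.    37.75] [ 3.6 20.4  8.2] [ 4.6 20.   7.2] [ 4.6 19.7  5.5]
[ 14.  -48.   39.5] [ 3.4 14.8 10. ] [ 4.8 14.3  8.9] [ 4.8 13.9  7.3]
[ 15.5 -43.   41. ] [ 2.9 10.6  9.8] [ 4.6 10.   9.2] [5.4 9.3 8.6]
[ 17.  -38.   42.5] [2.6 6.9 9.7] [4.3 6.  9.1] [5.6 5.2 8.5]
[ 18.5 -35.5  43.5] [2.3 5.7 9.1] [4.  4.7 8.5] [5.7 3.7 7.9]
[ 20.  -33.   44.5] [2.6 4.9 8.5] [4.3 3.6 7.9] [5.9 2.5 7.3]
[ 21.5  -31.5   47.25] [2.  6.2 9.6] [3.5 4.8 9.1] [5.  3.4 8.5]
[ 23 -30  50] [ 2.6  8.  10.8] [ 3.7  6.5 10.3] [5.  4.9 9.7]
[ 24.5 -29.5  53.5] [ 3.2 11.3 12.8] [ 3.9  9.7 12.3] [ 4.8  8.1 11.7]
[ 26 -29  57] [ 5.  14.8 14.8] [ 5.3 13.1 14.3] [ 5.8 11.5 13.7]
[ 26.  -30.   61.5] [ 6.1 19.2 19.3] [ 5.9 17.5 18.8] [ 5.9 15.8 18.2]
[ 26 -31  66] [ 8.5 23.6 23.8] [ 7.9 21.9 23.3] [ 7.4 20.2 22.7]
[ 25.  -33.5  70. ] [10.1 27.7 28.8] [ 9.  26.  28.3] [ 8.1 24.3 27.7]
[ 24 -36  74] [12.6 31.8 33.8] [11.3 30.1 33.3] [10.1 28.4 32.7]
[ 23.  -40.5  79.5] [17.2 38.2 40.3] [15.6 36.6 39.8] [14.1 34.9 39.2]
shift [-37.5 -42.3 127.8] turn [-0.  -0.   2.7] tcp [0.452 0.049 0.262] t 3.25
shift [-37.5 -42.3 197.8] turn [-0.  -0.   2.7] tcp [0.452 0.049 0.192] t 3.25
[0.96328734 0.20475305 0.17364818]
```

```bash
python3 -m inch '[0.5,-12,-14,43,0,0,1, 0.5,-25,-28,85,0,0,2, 0.5,-37.5,-42,128,0,0,3, 0.5,-37.5,-42,128,0,0,3, 0.5,-37.5,-42,128,0,0,3]'
python3 - <<'E'
from h import *
s=shot('wrist','w2.png'); 
delta([0.4525,0.0490,0.0250],down(12),.167)
for X in ([0.4525,0.0490,0.0250],[0.4172,0.0415,.016],[.5162,.0622,.04]): print(proj(s,X))
E
```

```text
clock: 3.75
tool_pos: [0.4525, 0.0495, 0.2616]
orientation: [180.0, 0.0, 11.9]
force: [-0.0, -0.0, 0.5]
opening: 0.053
gripper_force: 0.0
shift [-1.   0.3 70.6] turn [ 0.  -0.1 -0.1] tcp [0.452 0.049 0.192] t 3.8
[325.6924832  210.09596444]
[325.73485149 246.7128533 ]
[326.07735454 126.08917247]
```

View pics/w2.png

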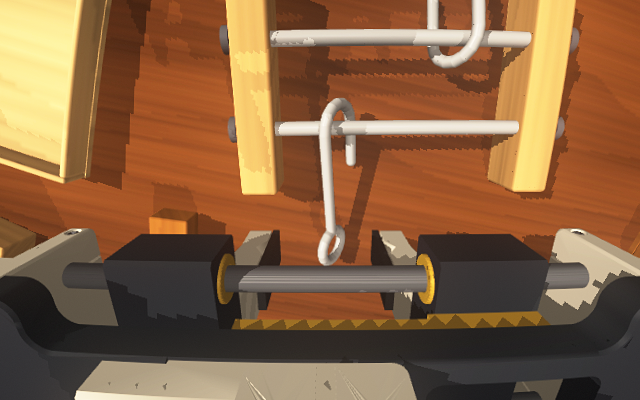

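```bash
python3 -m inch '[0.5,0,1,30,0,0,0, 0.5,0,1,55,0,0,0, 0.5,-1,1,70,0,0,0, 0.5,-1,1,70,0,0,0, 1,-1,1,70,0,0,0]' && python3 -m inch '[1,0,0,0,0,0,0,1,0,0,0,0,0,0,1,0,0,0,0,0,0,1,0,0,0,0,0,0]'
```

```text
clock: 4.3
tool_pos: [0.453, 0.0477, 0.1929]
orientation: [-180.0, -0.1, 11.8]
force: [-1.0, -0.2, -0.3]
opening: 0.04
gripper_force: 0.0
clock: 4.7
tool_pos: [0.452, 0.0472, 0.1921]
orientation: [-180.0, -0.1, 11.8]
force: [-0.2, 0.2, -0.1]
opening: 0.0094
gripper_force: 0.0
```

```bash
python3 - <<'E'
import numpy as np
W=[(14,-67,33),(14,-60,36),(14,-48,39.5),(17,-38,42.5),(20,-33,44.5),(23,-30,50),(26,-29,57),(26,-31,66),(24,-36,74),(22,-45,85)]
c,s=np.cos(np.radians(14)),np.sin(np.radians(14));v=np.array([-24*c,-24*s+167])
for t,x,z in W:
    a=np.radians(t-14);R=np.array([[np.cos(a),-np.sin(a)],[np.sin(a),np.cos(a)]])
    d=np.array([x+67,z-33])+R@v-v
    print('x %.1f z %.1f wy %d'%(d[0],-d[1],t-14))
E
python3 -m inch '[1,0,0,0,0,0,0,1,3.5,0,-1.5,0,0,0,1,7,0,-3,0,0,0,1,7,0,-3,0,0,0]'
```

```text
x 0.0 z -0.0 wy 0
x 7.0 z -3.0 wy 0
x 19.0 z -6.5 wy 0
x 20.6 z -8.1 wy 3
x 17.3 z -8.2 wy 6
x 12.1 z -11.4 wy 9
x 5.0 z -15.6 wy 12
x 3.0 z -24.6 wy 12
x 3.4 z -34.5 wy 10
x -0.2 z -47.2 wy 8
clock: 5.1
tool_pos: [0.4594, 0.0489, 0.1948]
orientation: [-180.0, -0.0, 11.8]
force: [-0.2, -0.3, 0.1]
opening: 0.0067
gripper_force: 29.9
```

```bash
python3 -m inch '[1,6,0,-2,0,0,0,1,12,0,-3.5,0,0,0,1,13.5,0,-5,0,3,0,1,10.5,0,-5,0,6,0,1,10.5,0,-5,0,6,0]'
python3 - <<'E'
from h import *
s=shot('wrist','w3.png');o=ctrl.get_obs();print(o['force'],o['moment'])
E
```

```text
clock: 5.6
tool_pos: [0.4684, 0.0504, 0.1995]
orientation: [180.0, -6.0, 11.8]
force: [-0.2, 0.1, -1.4]
opening: 0.0066
gripper_force: 29.9
[ 0.59900959  0.55466943 -1.58788112] [-0.11483917  0.47468058 -0.01624257]
```

View pics/w3.png

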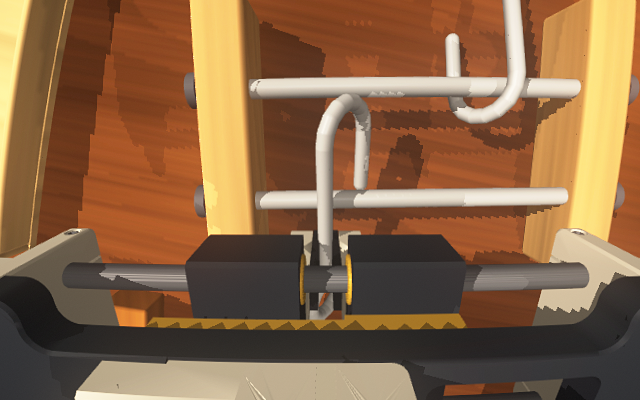

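```bash
python3 -m inch '[1,-4.8,0,-3.7,0,3,0,1,-11.5,0,-8.6,0,6,0,1,-12.5,0,-17.8,0,6,0,1,-11,0,-27.6,0,4,0,1,-13.3,0,-40.6,0,2,0]' && python3 -m inch '[1,-2,0,-20,0,0,0,1,-2,0,-60,0,-4,0,1,-2,0,-100,0,-8,0,1,-2,0,-130,0,-8,0,1,-2,0,-130,0,-8,0]'
python3 - <<'E'
from h import *
s=shot('wrist','w4.png')
E
```

```text
clock: 6.15
tool_pos: [0.4522, 0.0475, 0.239]
orientation: [-180.0, -7.8, 11.8]
force: [0.1, -0.4, -1.4]
opening: 0.0068
gripper_force: 29.9
clock: 6.65
tool_pos: [0.4336, 0.0438, 0.3717]
orientation: [-179.9, -0.4, 11.8]
force: [-0.8, -0.6, -1.8]
opening: 0.007
gripper_force: 29.9
```

View pics/w4.png

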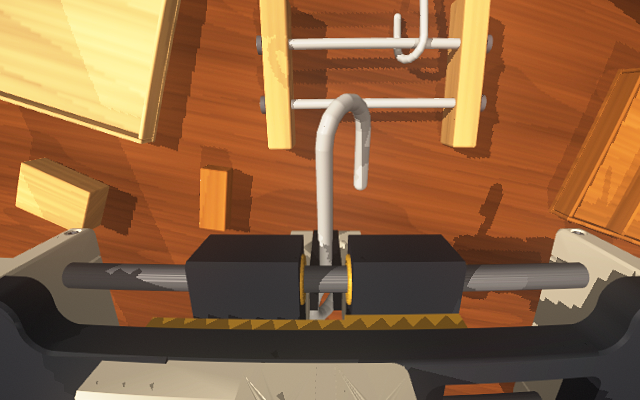

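Run:
```python
from h import *
s=shot('top');g=cv2.imread('pics/top0.png')
for nm,q,z in (('hook',[(392,151),(489,153),(488,219),(391,216)],.033),('clamp',[(116,162),(214,165),(211,231),(109,227)],.028)):
    C=np.array([ray(s,u,v,z) for u,v in q]);print(nm,np.round(C,3).tolist(),C.mean(0),np.linalg.norm(C[0]-C[1]),np.linalg.norm(C[1]-C[2]))
    for a,b in((0,1),(3,2)): d=C[a]-C[b];print(np.degrees(np.arctan2(-d[0],d[1])))
im=g[130:250,90:510];cv2.imwrite('pics/tr.png',np.vstack([cv2.resize(im[:,0:140],None,fx=4,fy=4)[:300*2],cv2.resize(im[:,280:420],None,fx=4,fy=4)][:2])[:600] if 0 else np.hstack([cv2.resize(im[:,5:135],None,fx=3,fy=3),cv2.resize(im[:,285:415],None,fx=3,fy=3)]))
```

```text
hook [[0.623, -0.265, 0.033], [0.602, -0.537, 0.033], [0.418, -0.51, 0.033], [0.442, -0.246, 0.033]] [ 0.52146203 -0.38938597  0.033     ] 0.2722806683297102 0.18669413957965741
-4.408860093557626
-5.368790978590101
clamp [[0.642, 0.506, 0.028], [0.615, 0.228, 0.028], [0.432, 0.239, 0.028], [0.458, 0.522, 0.028]] [0.53649279 0.37378204 0.028     ] 0.2796221054793714 0.18355175171467306
-5.5027557973341885
-5.397934252243309
```

View pics/tr.png

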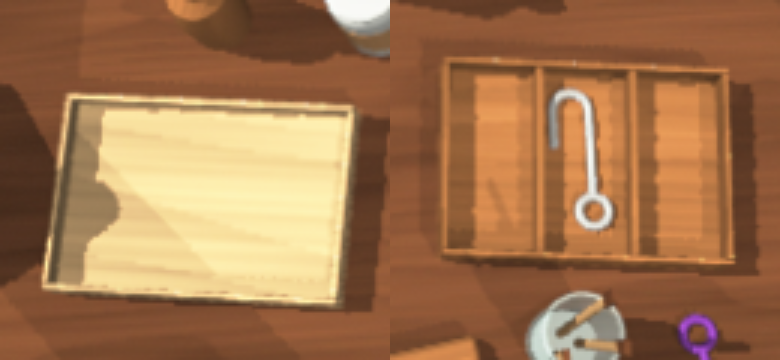

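Run:
```python
from h import *
s=shot('top')
for nm,q,z in (('hook',[(393,149.3),(487.7,154),(490,217.3),(392.7,215)],.033),('clamp',[(117.3,161.7),(213,165.7),(209.3,231),(109.7,226.3)],.028)):
    C=np.array([ray(s,u,v,z) for u,v in q]);print(nm,C.mean(0),[round(np.linalg.norm(C[i]-C[i-1]),3) for i in range(4)])
    for a,b in((0,1),(3,2)): d=C[a]-C[b];print(np.degrees(np.arctan2(-d[0],d[1])))
    for a,b in((0,3),(1,2)): d=C[a]-C[b];print(np.degrees(np.arctan2(d[1],d[0])))
delta([0.48,-0.40,0.24],down(-5),.167)
```

```text
hook [ 0.52364977 -0.39190298  0.033     ] [np.float64(0.184), np.float64(0.266), np.float64(0.179), np.float64(0.266)]
-6.121420069817097
-4.944407080328778
-5.419721869319814
-5.356779908229391
clamp [0.53671484 0.37421109 0.028     ] [np.float64(0.183), np.float64(0.273), np.float64(0.182), np.float64(0.277)]
-6.1455651418809
-5.847306225744362
-5.485776239542069
-4.1813643325247565
shift [-43.5 443.5 -40.5] turn [-0.   0.1 16.8] tcp [ 0.48  -0.4    0.407] t 6.8
```

```bash
python3 -m inch '[1,0,45,-20,0,0,0,1,-7,93,-40,0,0,0,1,-14,142,-40,0,0,0,1,-20,191,-40,0,0,0,1,-25,240,-40,0,0,0]' && python3 -m inch '[1,-5,48,0,0,0,0,1,-10,97,0,0,0,4,1,-15,146,0,0,0,8,1,-18,195,0,0,0,13,1,-18.5,203.5,0,0,0,17]'
python3 - <<'E'
from h import *
delta([0.48,-0.40,0.24],down(-5),.167)
s=shot('wrist','w5.png')
E
```

```text
clock: 7.3
tool_pos: [0.4563, -0.1984, 0.4059]
orientation: [-179.9, 0.1, 11.8]
force: [1.9, 0.5, -1.3]
opening: 0.0068
gripper_force: 29.9
clock: 7.8
tool_pos: [0.4801, -0.4039, 0.4036]
orientation: [-179.9, 0.3, -5.6]
force: [0.0, 0.8, -2.0]
opening: 0.0067
gripper_force: 29.9
shift [-0.5 -3.9 -3.4] turn [-0.1  0.3 -0.6] tcp [ 0.48  -0.4    0.407] t 7.8
```

View pics/w5.png

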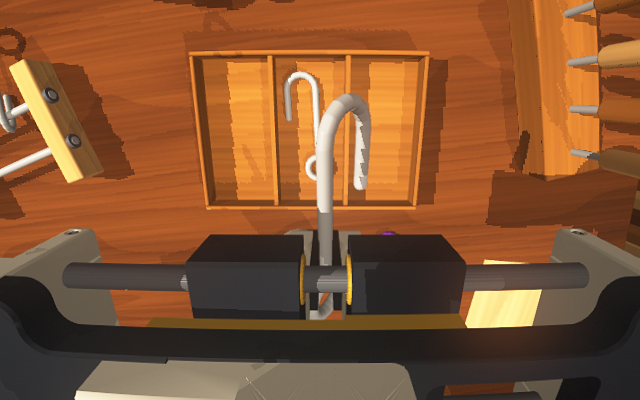

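```bash
cat >> h.py <<'E'
TY=-5.6
def tray(c,x,y,z):
    a=np.radians(TY);return np.array([c[0]+x*np.cos(a)-y*np.sin(a),c[1]+x*np.sin(a)+y*np.cos(a),z])
E
python3 - <<'E'
from h import *
s=shot('wrist')
C=np.array([ray(s,u,v,.033) for u,v in[(190,52),(429,52),(421,208),(207,208)]]);print(C.mean(0),[round(np.linalg.norm(C[i]-C[i-1]),3) for i in range(4)])
d=C[0]-C[1];print(np.degrees(np.arctan2(-d[0],d[1])));d=C[3]-C[2];print(np.degrees(np.arctan2(-d[0],d[1])))
c=C.mean(0)
for z in(.09,.037,.020): delta(tray(c,-.013,-.082,z),down(TY,-14),.167)
E
```

```text
[ 0.52530438 -0.39092781  0.033     ] [np.float64(0.183), np.float64(0.263), np.float64(0.182), np.float64(0.271)]
-6.036715218870776
-5.810663437556413
shift [ 72.3  67.5 151.2] turn [ -0.1 -13.7   0.1] tcp [ 0.545 -0.475  0.252] t 7.9
shift [ 72.6  67.6 204.2] turn [ -0.1 -13.7   0.1] tcp [ 0.545 -0.475  0.199] t 7.9
shift [ 72.6  67.6 221.2] turn [ -0.1 -13.7   0.1] tcp [ 0.545 -0.475  0.182] t 7.9
```

```bash
python3 -m inch '[1,24,22,25,0,-5,0,1,48,45,60,0,-10,0,1,72,67,100,0,-14,0,1,72,67.5,145,0,-14,0,1,72,67.5,151,0,-14,0]'
python3 - <<'E'
from h import *
c=[.5253,-.3909]
for z in(.045,.037,.020): delta(tray(c,-.013,-.082,z),down(TY,-14),.167)
s=shot('wrist','w6.png')
E
```

```text
clock: 8.4
tool_pos: [0.5441, -0.4714, 0.2468]
orientation: [-179.6, 14.7, -5.1]
force: [-1.1, 1.4, -2.1]
opening: 0.0071
gripper_force: 29.9
shift [10.9  4.  38.3] turn [-0.3  0.7  0.5] tcp [ 0.545 -0.475  0.207] t 8.4
shift [12.9  4.1 46. ] turn [-0.3  0.7  0.5] tcp [ 0.545 -0.475  0.199] t 8.4
shift [17.2  4.2 62.4] turn [-0.3  0.7  0.5] tcp [ 0.545 -0.475  0.182] t 8.4
```

View pics/w6.png

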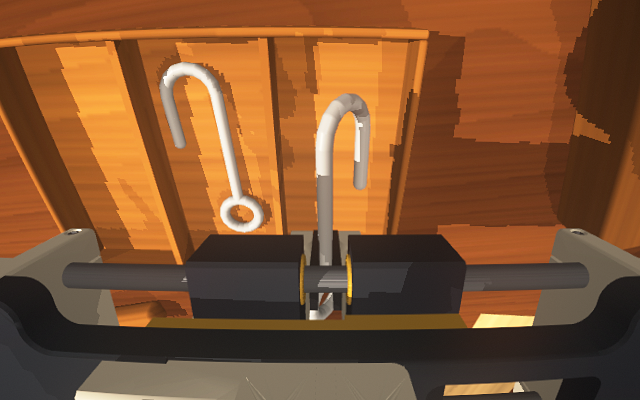

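```bash
python3 -m inch '[1,4,2,15,0,0,0,1,8,4,30,0,0,0,1,11,4,38,0,0,0,1,11,4,38,0,0,0]' && python3 -m inch '[1,2,0,8,0,0,0,1,3,0,12,0,0,0,1,4,0,16,0,0,0,1,4,0,16,0,0,0]' && python3 -m inch '[1,1,0,4,0,0,0,1,2,0,8,0,0,0,1,2,0,8,0,0,0]'
```

```text
clock: 8.85
tool_pos: [0.5463, -0.4772, 0.2162]
orientation: [-180.0, 14.0, -5.2]
force: [0.4, -0.5, -1.3]
opening: 0.007
gripper_force: 29.9
clock: 9.25
tool_pos: [0.5466, -0.4774, 0.1995]
orientation: [-180.0, 14.0, -5.2]
force: [0.3, -1.1, -1.1]
opening: 0.0068
gripper_force: 29.9
clock: 9.55
tool_pos: [0.5471, -0.4774, 0.192]
orientation: [180.0, 14.0, -5.2]
force: [0.4, 0.8, 3.0]
opening: 0.0069
gripper_force: 30.0
```

```bash
python3 -m inch '[1,0.7,0,3,0,0,0,1,1.5,0,6,0,0,0,1,2.2,0,9,0,0,0,1,2.2,0,9,0,0,0]'
```

```text
clock: 9.95
tool_pos: [0.547, -0.4774, 0.1827]
orientation: [180.0, 14.0, -5.2]
force: [1.5, 2.1, 3.8]
opening: 0.0064
gripper_force: 30.0
```

```bash
python3 -m inch '[1,0.5,0,2,0,0,0,0.75,0.5,0,2,0,0,0,0.68,0.5,0,2,0,0,0,0.68,0.5,0,2,0,0,0,0.68,0.5,0,2,0,0,0]' && python3 -m inch '[0.68,0,0,-20,0,0,0,0.68,0,0,-60,0,0,0,0.68,0,0,-110,0,0,0,0.68,0,0,-160,0,7,0,0.68,0,0,-200,0,14,0]'
python3 - <<'E'
from h import *
s=shot('wrist')
for t in ['hook_a_mid']:
        print(t,[(round(d['p'],2),np.round(d['location'],3).tolist()) for d in ctrl.mark_of(s,t)][:4])
s=shot('top')
for t in ['hook_a_mid','hook_a','clamp']:
        print(t,[(round(d['p'],2),np.round(d['location'],3).tolist()) for d in ctrl.mark_of(s,t)][:4])
c=[.5253,-.3909];print(tray(c,0,-.087,.009))
delta([0.54,0.016,0.26],down(12))
E
```

```text
clock: 10.45
tool_pos: [0.5465, -0.4777, 0.1804]
orientation: [180.0, 14.0, -5.3]
force: [0.2, -0.6, 0.4]
opening: 0.0272
gripper_force: 0.3
clock: 10.95
tool_pos: [0.596, -0.482, 0.3772]
orientation: [179.9, -0.3, -5.2]
force: [0.5, -0.5, -0.6]
opening: 0.028
gripper_force: 0.0
hook_a_mid [(0.95, [0.519, -0.484, 0.011])]
hook_a_mid [(0.71, [0.52, -0.482, 0.01])]
hook_a [(0.76, [0.535, -0.473, 0.008]), (0.73, [0.629, -0.013, 0.031])]
clamp [(0.96, [0.555, 0.018, 0.003])]
[ 0.51681029 -0.47748478  0.009     ]
shift [ -99.8 -490.6  -44.9] turn [ -0.1   0.1 -17.3] tcp [0.54  0.016 0.419] t 11.25
```

```bash
python3 -m inch '[0.5,5,-48,0,0,0,0,0.5,10,-97,0,0,0,0,0.5,15,-146,0,0,0,0,0.5,20,-195,0,0,0,0,0.5,25,-240,0,0,0,0]'
python3 - <<'E'
from h import *
delta([0.6525,-0.007,0.095],down(12),.167)
E
```

```text
clock: 11.75
tool_pos: [0.6415, -0.243, 0.3724]
orientation: [180.0, 0.2, -5.2]
force: [0.7, -0.9, 0.8]
opening: 0.0438
gripper_force: 0.0
shift [ -10.1 -236.   110.4] turn [ -0.    0.2 -17.2] tcp [ 0.652 -0.007  0.262] t 11.75
```

```bash
python3 -m inch '[0.5,-2,-48,0,0,0,-4,0.5,-4,-97,0,0,0,-8,0.5,-6,-146,15,0,0,-12,0.5,-8,-190,35,0,0,-17,0.5,-10,-233,55,0,0,-17]'
python3 - <<'E'
from h import *
s=shot('wrist','w7.png')
print([(round(d['p'],2),np.round(d['location'],3).tolist()) for d in ctrl.mark_of(s,'hook_a')])
print([(round(d['p'],2),np.round(d['location'],3).tolist()) for d in ctrl.mark_of(s,'hook_b_mid')])
t=ctrl.trace(s,'hook_b');
for d in t[:2]:
    v,u=np.nonzero(d['pixels']);print(d['p'],len(u),u.min(),u.max(),v.min(),v.max())
    for r in range(v.min(),v.max(),8): q=u[v==r];print(r,q.min(),q.max(),end=';') if len(q) else 0
for X in ([0.6525,-0.007,0.0250],[.6888,-.0005,.016]): print(proj(s,X))
delta([0.6525,-0.007,0.095],down(12),.167)
delta([0.6525,-0.007,0.025],down(12),.167)
E
```

```text
clock: 12.25
tool_pos: [0.6523, -0.0102, 0.3173]
orientation: [180.0, 0.2, 12.0]
force: [0.6, 0.4, -0.1]
opening: 0.0437
gripper_force: 0.0
[(0.73, [0.634, -0.009, 0.032])]
[(0.73, [0.64, -0.005, 0.019])]
0.67 1859 300 337 131 264
131 322 326;139 314 335;147 312 337;155 312 336;163 314 332;171 319 327;179 319 327;187 319 326;195 319 326;203 319 326;211 301 326;219 301 327;227 301 326;235 300 326;243 300 326;251 318 325;259 304 323;[322.00772147 188.92058642]
[323.20314025 149.06167774]
shift [ 1.  -4.  55.2] turn [ 0.   0.3 -0.1] tcp [ 0.652 -0.007  0.262] t 12.45
shift [  1.3  -4.  125.2] turn [ 0.   0.3 -0.1] tcp [ 0.652 -0.007  0.192] t 12.45
```

```bash
python3 -m inch '[0.5,1,-4,45,0,0,0,0.5,1,-4,85,0,0,0,0.5,1,-4,112,0,0,0,0.5,1,-4,125,0,0,0,0.5,1,-4,125,0,0,0]' && python3 -m inch '[1,0,0,0,0,0,0,1,0,0,0,0,0,0,1,0,0,0,0,0,0,1,0,0,0,0,0,0,1,0,0,0,0,0,0]'
```

```text
clock: 12.95
tool_pos: [0.6526, -0.0093, 0.1926]
orientation: [180.0, 0.2, 11.7]
force: [-1.2, 0.0, -0.5]
opening: 0.0439
gripper_force: 0.0
clock: 13.45
tool_pos: [0.6532, -0.008, 0.1953]
orientation: [-180.0, -0.1, 11.8]
force: [-0.2, -0.9, 0.4]
opening: 0.0098
gripper_force: 0.0
```

```bash
python3 -m inch '[1,-3.5,0,-1.5,0,0,0,1,-7,0,-3,0,0,0,1,-13,0,-5,0,0,0,1,-19,0,-6.5,0,0,0,1,-19,0,-6.5,0,0,0]'
```

```text
clock: 13.95
tool_pos: [0.6336, -0.0122, 0.2014]
orientation: [-180.0, 0.0, 11.8]
force: [-0.7, -0.1, -1.5]
opening: 0.0067
gripper_force: 30.0
```

Run:
```python
from h import *
s=shot('wrist','w8.png')
o=ctrl.get_obs()
t=ctrl.trace(s,'hook_b')
for d in t[:2]:
    v,u=np.nonzero(d['pixels']);print(d['p'],len(u),u.min(),u.max(),v.min(),v.max())
R=tR();g=o['tool_pos']+R.apply([0,0,.167])
for e in (33,37,41):  # eye far edge at hx=-79 -> 55 from grip(-24)
    a=np.radians(14);X=g+R.apply([(e+18)/1000*np.cos(a),0,(e+18)/1000*np.sin(a)]);print(e,proj(s,X))
```

```text
0.84 2822 305 349 153 318
33 [325.33623328 159.29329574]
37 [325.33457069 151.94838105]
41 [325.33290014 144.59473027]
```

View pics/w8.png

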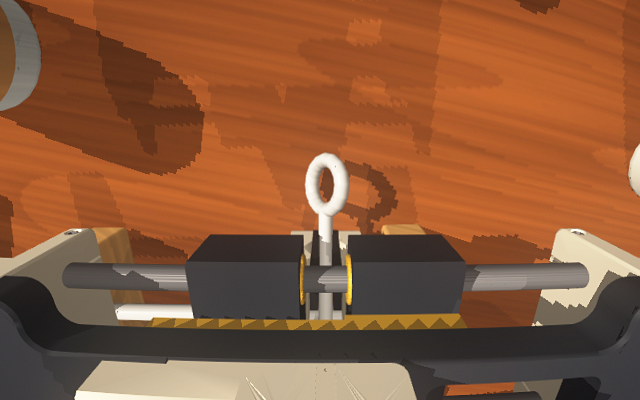

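```bash
python3 -c "
from h import *
o=ctrl.get_obs();print(o['tool_pos'],o['orientation'],o['force'],o['moment'])"; python3 -m inch '[1,-1.6,0,-1.6,0,-3,0,1,1.7,0,-1.7,0,-6,0,1,1.7,0,-1.7,0,-6,0]'; python3 -c "
from h import *
o=ctrl.get_obs();print(o['tool_pos'],o['orientation'],o['force'],o['moment'])"
```

```text
[ 0.63441407 -0.01199224  0.20131806] [ 1.79998723e+02 -1.88473347e-02  1.17639246e+01] [ 0.15899711  0.34253087 -1.15088018] [-0.02354535 -0.04252931  0.03471254]
clock: 14.35
tool_pos: [0.6371, -0.0114, 0.2025]
orientation: [180.0, 6.0, 11.8]
force: [-0.1, -1.1, -1.8]
opening: 0.0065
gripper_force: 30.0
[ 0.63707485 -0.01143853  0.20253096] [179.98927873   6.02577417  11.77095157] [-0.0902485  -1.05519761 -1.82773745] [ 0.06353374 -0.51554414 -0.02799956]
```

```bash
python3 -m inch '[1,4.8,0,-3.7,0,-3,0,1,11.5,0,-8.6,0,-6,0,1,12.5,0,-17.8,0,-6,0,1,11,0,-27.6,0,-4,0,1,13.3,0,-40.6,0,-2,0]' && python3 -m inch '[1,2,0,-20,0,0,0,1,2,0,-60,0,4,0,1,2,0,-100,0,8,0,1,2,0,-150,0,8,0,1,2,0,-190,0,8,0]'
python3 - <<'E'
from h import *
s=shot('scene')
print([(round(d['p'],2),np.round(d['location'],3).tolist()) for d in ctrl.mark_of(s,'hook_b_mid')])
print([(round(d['p'],2),np.round(d['location'],3).tolist()) for d in ctrl.mark_of(s,'clamp')])
c=[.5253,-.3909]
delta(tray(c,.013,.082,.24),down(TY),.167)
E
```

```text
clock: 14.85
tool_pos: [0.6527, -0.0082, 0.2422]
orientation: [-180.0, 7.8, 11.7]
force: [-0.5, -0.4, -1.3]
opening: 0.0071
gripper_force: 30.0
clock: 15.35
tool_pos: [0.6802, -0.0026, 0.4348]
orientation: [180.0, -0.4, 11.8]
force: [1.6, -0.2, 0.3]
opening: 0.0068
gripper_force: 30.0
[(0.6, [0.672, -0.001, 0.26])]
[(0.76, [0.553, 0.02, -0.004])]
shift [-195.   274.2   25.9] turn [-0.1 -0.6 17.4] tcp [ 0.546 -0.311  0.407] t 15.5
```

```bash
python3 -m inch '[1,-28,39,0,0,0,0,1,-56,78,0,0,0,0,1,-84,117,0,0,0,0,1,-112,156,0,0,0,0,1,-140,195,0,0,0,0]' && python3 -m inch '[1,-28,40,0,0,0,5,1,-55,79,10,0,0,10,1,-55,79,25,0,5,16,1,-55,79,26,0,10,17,1,-55,79,26,0,14,17]'
python3 - <<'E'
from h import *
c=[.5253,-.3909]
for z in(.10,.045,.034): delta(tray(c,.013,.082,z),down(TY,14),.167)
E
```

```text
clock: 16.0
tool_pos: [0.5819, -0.223, 0.4292]
orientation: [180.0, -0.1, 11.8]
force: [0.5, -0.1, -1.0]
opening: 0.0068
gripper_force: 30.0
clock: 16.5
tool_pos: [0.5445, -0.3106, 0.4023]
orientation: [-177.8, -14.0, -5.7]
force: [-0.5, -0.5, -0.7]
opening: 0.0069
gripper_force: 30.0
shift [-71.4   4.6 126.7] turn [-2.1  0.  -0.1] tcp [ 0.506 -0.307  0.262] t 16.5
shift [-84.7   6.7 180.1] turn [-2.1  0.  -0.1] tcp [ 0.506 -0.307  0.207] t 16.5
shift [-87.3   7.1 190.7] turn [-2.1  0.  -0.1] tcp [ 0.506 -0.307  0.196] t 16.5
```

```bash
python3 -m inch '[1,-25,1,40,-1,0,0,1,-50,2,80,-2,0,0,1,-71,4.6,125,-2,0,0,1,-78,5.5,155,-2,0,0,1,-84.7,6.7,178,-2,0,0]'
python3 - <<'E'
from h import *
c=[.5253,-.3909]
for z in(.034,.018): delta(tray(c,.013,.082,z),down(TY,14),.167)
s=shot('wrist')
for nm,thing in (('b','hook_b'),('s','hook_spare')):
  for d in ctrl.trace(s,thing)[:3]:
    v,u=np.nonzero(d['pixels']);print(nm,d['p'],len(u),u.min(),u.max(),v.min(),v.max())
E
```

```text
clock: 17.0
tool_pos: [0.5042, -0.306, 0.208]
orientation: [-179.9, -13.7, -5.6]
force: [0.4, 0.1, -0.6]
opening: 0.0072
gripper_force: 30.0
shift [-1.1  0.4 12.1] turn [-0.1  0.3 -0. ] tcp [ 0.506 -0.307  0.196] t 17.0
shift [-4.9  0.5 27.6] turn [-0.1  0.3 -0. ] tcp [ 0.506 -0.307  0.18 ] t 17.0
b 0.73 2772 305 348 153 319
b 0.71 2426 556 614 149 231
s 0.98 2944 399 481 147 328
s 0.68 2261 556 613 149 230
s 0.37 48746 238 639 108 395
```

```bash
python3 -m inch '[1,-1,0,4,0,0,0,1,-2,0,8,0,0,0,1,-3,0,14,0,0,0,1,-4,0,20,0,0,0,1,-4,0,20,0,0,0]'; python3 -m inch '[1,-0.5,0,3,0,0,0,1,-1,0,6,0,0,0,1,-1,0,6,0,0,0]'
```

```text
clock: 17.65
tool_pos: [0.5088, -0.3072, 0.1914]
orientation: [-180.0, -14.1, -5.5]
force: [2.5, -0.9, 4.0]
opening: 0.0068
gripper_force: 30.0
clock: 17.95
tool_pos: [0.5087, -0.3071, 0.1853]
orientation: [-179.9, -14.0, -5.6]
force: [1.8, -1.1, 4.3]
opening: 0.0071
gripper_force: 30.0
```

```bash
python3 -m inch '[1,-0.5,0,2.5,0,0,0,1,-1,0,4.5,0,0,0,0.75,-1,0,4.5,0,0,0,0.68,-1,0,4.5,0,0,0,0.68,-1,0,4.5,0,0,0]' && python3 -m inch '[0.68,0,0,0,0,0,0,0.68,0,0,-20,0,0,0,0.68,0,0,-60,0,0,0,0.68,0,0,-110,0,0,0,0.68,0,0,-160,0,-7,0]' && python3 -m inch '[0,0,-20,-40,0,-7,0,0,0,-65,-60,0,-7,0,0,0,-114,-80,0,-7,0,0,0,-163,-90,0,-7,0,0,0,-212,-100,0,-7,0]'
python3 - <<'E'
from h import *
s=shot('top')
c=np.array([.5253,-.3909]);a=np.radians(TY)
for d in ctrl.mark_of(s,'hook_a_mid')[:5]:
    l=d['location'];e=l[:2]-c;print(round(d['p'],2),np.round(l,3),'tray',np.round([e[0]*np.cos(a)+e[1]*np.sin(a),-e[0]*np.sin(a)+e[1]*np.cos(a)],3))
print([(round(d['p'],2),np.round(d['location'],3).tolist()) for d in ctrl.mark_of(s,'clamp')])
for k in ((0.553,0.020),): delta([k[0],k[1],.10],down(102));delta([k[0],k[1],.10],down(-78))
o=ctrl.get_obs();print(o['joint_pos'])
E
```

```text
clock: 18.45
tool_pos: [0.5083, -0.3065, 0.18]
orientation: [-179.9, -13.9, -5.6]
force: [0.2, 0.6, 5.6]
opening: 0.0248
gripper_force: 2.8
clock: 18.95
tool_pos: [0.4688, -0.3027, 0.3328]
orientation: [-179.8, -7.1, -5.6]
force: [2.1, -0.0, -1.0]
opening: 0.028
gripper_force: 0.0
clock: 19.45
tool_pos: [0.4778, -0.0923, 0.4311]
orientation: [-179.8, -0.2, -5.6]
force: [1.3, 0.7, -0.4]
opening: 0.0623
gripper_force: 0.0
[(0.82, [0.554, 0.017, 0.0]), (0.31, [0.522, -0.31, 0.01])]
shift [  63.2 -117.1  172.9] turn [ 1.000e-01 -4.000e-01 -1.072e+02] tcp [0.553 0.02  0.259] t 19.6
shift [  63.2 -117.1  172.9] turn [-0.3 -0.1 72.8] tcp [0.553 0.02  0.259] t 19.6
[ 12.34756314   1.43990141 -19.91485062  -0.08857297 -68.32409882
  72.44907022]
```

```bash
python3 -m inch '[0,13,-24,0,0,0,8,0,26,-48,0,0,0,16,0,40,-72,0,0,0,24,0,52,-96,0,0,0,32,0,63,-117,0,0,0,40]' && python3 -m inch '[0,0,0,10,0,0,8,0,0,0,20,0,0,16,0,0,0,40,0,0,24,0,0,0,60,0,0,33,0,0,0,60,0,0,33]'
python3 - <<'E'
from h import *
c=np.array([.5253,-.3909]);a=np.radians(TY)
for n in('scene','top'):
  s=shot(n)
  for t in('hook_spare_mid','clamp'):
   for d in ctrl.mark_of(s,t)[:6]:
    l=d['location'];e=l[:2]-c;print(n,t,round(d['p'],2),np.round(l,3),'tray',np.round([e[0]*np.cos(a)+e[1]*np.sin(a),-e[0]*np.sin(a)+e[1]*np.cos(a)],3))
s=shot('wrist')
for t in('clamp',):
  print([(round(d['p'],2),np.round(d['location'],3).tolist()) for d in ctrl.mark_of(s,t)])
for d in ctrl.trace(s,'clamp')[:1]:
    m=d['pixels'];v,u=np.nonzero(m);print(d['p'],len(u),u.min(),u.max(),v.min(),v.max());np.save('m.npy',m)
delta([.553,.020,.10],down(-77.5))
E
```

```text
clock: 20.1
tool_pos: [0.5529, 0.0163, 0.4301]
orientation: [-179.8, -0.0, -45.9]
force: [0.2, -0.4, 0.5]
opening: 0.0877
gripper_force: 0.0
clock: 20.6
tool_pos: [0.5517, 0.0152, 0.3677]
orientation: [179.9, 0.0, -78.8]
force: [0.7, -0.1, -0.5]
opening: 0.0875
gripper_force: 0.0
scene hook_spare_mid 0.61 [ 0.529 -0.386  0.013] tray [0.004 0.005]
scene hook_spare_mid 0.47 [ 0.521 -0.484  0.014] tray [ 0.004 -0.093]
scene hook_spare_mid 0.39 [ 0.314 -0.497  0.003] tray [-0.2   -0.126]
scene clamp 0.78 [ 0.552  0.014 -0.002] tray [-0.013  0.405]
top hook_spare_mid 0.74 [ 0.316 -0.498  0.004] tray [-0.197 -0.127]
top hook_spare_mid 0.63 [ 0.532 -0.386  0.01 ] tray [0.006 0.006]
top clamp 0.67 [0.554 0.017 0.007] tray [-0.011  0.409]
[]
0.73 9336 251 399 69 264
shift [ -3.4  -0.2 112.8] turn [-0.3  0.1 -1. ] tcp [0.553 0.02  0.259] t 21.05
```

Run:
```python
from h import *
s=shot('wrist');m=np.load('m.npy')
R=Ro.from_euler('z',12.5,degrees=True);c=np.array([.553,.020,0])
for X in([-.075,-.111,.04],[.075,-.111,.04],[.075,-.085,.04],[-.075,-.085,.04],[-.029,-.08,.035],[.029,-.08,.035],[-.029,0,.035],[.029,0,.035]): print(X,np.round(proj(s,R.apply(X)+c),1))
for v in (75,80,85,90,120,150,180,210,240,255):
    u=np.nonzero(m[v])[0]; b=np.split(u,np.nonzero(np.diff(u)>2)[0]+1);print(v,[(int(x[0]),int(x[-1])) for x in b if len(x)>2])
for u in(270,330,380): 
    v=np.nonzero(m[:,u])[0];print('col',u,v.min(),v.max())
```

```text
[-0.075, -0.111, 0.04] [399.9  74.1]
[0.075, -0.111, 0.04] [249.1  77. ]
[0.075, -0.085, 0.04] [251.1 103.9]
[-0.075, -0.085, 0.04] [398.7 101.2]
[-0.029, -0.08, 0.035] [353.  106.8]
[0.029, -0.08, 0.035] [296.8 107.8]
[-0.029, 0, 0.035] [352.4 182. ]
[0.029, 0, 0.035] [299.9 182.8]
75 [(287, 305), (345, 385), (394, 397)]
80 [(251, 399)]
85 [(251, 397)]
90 [(251, 397)]
120 [(294, 301), (348, 357)]
150 [(295, 303), (348, 357)]
180 [(297, 303), (348, 356)]
210 [(298, 305), (348, 356)]
240 [(299, 306), (347, 369), (381, 384)]
255 [(266, 389)]
col 270 77 264
col 330 77 264
col 380 75 264
```

```bash
python3 -m inch '[0,-3,0,45,0,0,-1,0,-3,0,90,0,0,-1,0,-3,0,130,0,0,-1,0,-3,0,165,0,0,-1,0,-3,0,181,0,0,-1]' && python3 -m inch '[0,0,0,0,0,0,0,1,0,0,0,0,0,0,1,0,0,0,0,0,0,1,0,0,0,0,0,0,1,0,0,0,0,0,0]' && python3 -m inch '[1,0,0,0,0,0,0,1,0,0,-5,0,0,0,1,0,0,-12,0,0,0,1,0,0,-12,0,0,0]'
```

```text
clock: 21.6
tool_pos: [0.5519, 0.0194, 0.1871]
orientation: [-180.0, 0.0, -77.5]
force: [-0.0, -0.4, 0.2]
opening: 0.088
gripper_force: 0.0
clock: 22.1
tool_pos: [0.5532, 0.0198, 0.1915]
orientation: [-179.6, 0.1, -77.5]
force: [-3.8, 1.2, 7.1]
opening: 0.0666
gripper_force: 30.0
clock: 22.5
tool_pos: [0.5531, 0.0197, 0.2031]
orientation: [-179.7, 0.1, -77.5]
force: [0.8, -0.2, -5.3]
opening: 0.067
gripper_force: 30.0
```

```bash
python3 -m inch '[1,0,0,-25,0,0,0,1,0,0,-60,0,0,0,1,0,0,-95,0,0,0,1,0,0,-110,0,0,0]'
python3 - <<'E'
from h import *
delta([.537,.3765,.12+.03],down(-95.5))
E
```

```text
clock: 22.9
tool_pos: [0.5531, 0.0196, 0.3154]
orientation: [-179.5, 0.1, -77.5]
force: [0.7, -0.6, -5.4]
opening: 0.067
gripper_force: 30.0
shift [-352.   -61.4    7.4] turn [-0.5  0.1 18. ] tcp [0.537 0.376 0.309] t 22.9
```

```bash
python3 -m inch '[1,-30,-5,0,0,0,0,1,-75,-13,0,0,0,0,1,-120,-21,0,0,0,0,1,-165,-29,0,0,0,0,1,-210,-37,0,0,0,0]' && python3 -m inch '[1,-40,-7,0,0,0,4,1,-80,-13,0,0,0,8,1,-115,-19,0,0,0,12,1,-135,-23,4,0,0,16,1,-142,-24.5,7,0,0,18]' && python3 -m inch '[1,0,0,0,0,0,0]'
python3 - <<'E'
from h import *
delta([.537,.3765,.03+.06],down(-95.5))
s=shot('wrist')
d=ctrl.trace(s,'clamp_tray')
for k in d[:1]:
    m=k['pixels'].astype(np.uint8);v,u=np.nonzero(m);print(k['p'],len(u),u.min(),u.max(),v.min(),v.max())
    h=cv2.convexHull(np.c_[u,v].astype(np.int32));print(cv2.approxPolyDP(h,6,True).reshape(-1,2).tolist())
R=Ro.from_euler('z',-5.5,degrees=True);c=np.array([.537,.3765,0])
for X in([-.0925,-.137,.028],[.0925,-.137,.028],[.0925,.137,.028],[-.0925,.137,.028]): print(X,np.round(proj(s,R.apply(X)+c),1))
E
```

```text
clock: 23.4
tool_pos: [0.5426, 0.234, 0.3122]
orientation: [-179.8, 0.1, -77.6]
force: [2.7, 0.5, -5.8]
opening: 0.0671
gripper_force: 30.0
clock: 23.9
tool_pos: [0.536, 0.3788, 0.3047]
orientation: [-179.8, 0.1, -95.6]
force: [-0.2, -1.3, -5.9]
opening: 0.0669
gripper_force: 30.0
clock: 24.0
tool_pos: [0.5359, 0.3774, 0.3042]
orientation: [-179.9, 0.0, -95.5]
force: [-0.6, -1.6, -6.8]
opening: 0.0671
gripper_force: 30.0
shift [ 0.8 -1.  55.2] turn [-0.1  0.   0. ] tcp [0.537 0.376 0.249] t 24.0
0.6 29326 213 434 92 321
[[434, 93], [409, 317], [242, 320], [213, 95]]
[-0.0925, -0.137, 0.028] [441.   29.3]
[0.0925, -0.137, 0.028] [208.4  29.5]
[0.0925, 0.137, 0.028] [237.2 318.8]
[-0.0925, 0.137, 0.028] [412.5 319. ]
```

```bash
python3 -m inch '[1,1,-1,30,0,0,0,1,1,-1,60,0,0,0,1,1,-1,80,0,0,0,1,1,-1,95,0,0,0,1,1,-1,95,0,0,0]' && python3 -m inch '[1,0,0,3,0,0,0,1,0,0,6,0,0,0,1,0,0,9,0,0,0,1,0,0,9,0,0,0]'
```

```text
clock: 24.6
tool_pos: [0.5375, 0.3742, 0.2087]
orientation: [-179.9, -0.0, -95.6]
force: [-0.3, -0.6, -6.1]
opening: 0.0666
gripper_force: 30.0
clock: 25.0
tool_pos: [0.5379, 0.3756, 0.202]
orientation: [-179.8, 0.1, -95.5]
force: [0.4, 0.8, -6.1]
opening: 0.0669
gripper_force: 30.0
```

```bash
python3 -m inch '[1,0,0,2,0,0,0,1,0,0,4,0,0,0,1,0,0,5,0,0,0,1,0,0,5,0,0,0]';  python3 -m inch '[1,0,0,1,0,0,0,1,0,0,2,0,0,0,1,0,0,2,0,0,0]'
```

```text
clock: 25.4
tool_pos: [0.5379, 0.3755, 0.1967]
orientation: [-179.8, 0.1, -95.5]
force: [-0.3, 0.1, -5.9]
opening: 0.0671
gripper_force: 30.0
clock: 25.7
tool_pos: [0.5379, 0.3756, 0.1965]
orientation: [-179.7, 0.1, -95.5]
force: [-6.3, -2.5, 8.2]
opening: 0.0671
gripper_force: 30.0
```

Contact; release and retreat.

```bash
python3 -m inch '[0.6,0,0,0,0,0,0,0,0,0,0,0,0,0,0,0,0,0,0,0,0,0,0,0,0,0,0,0,0,0,0,0,0,0,0]' && python3 -m inch '[0,0,0,-15,0,0,0,0,0,0,-50,0,0,0,0,0,0,-100,0,0,0,0,0,0,-150,0,0,0,0,0,0,-190,0,0,0]' && python3 -m inch '[0,40,0,-10,0,0,0,0,80,0,-20,0,0,0,0,120,0,-20,0,0,0,0,160,0,-20,0,0,0,0,200,0,-20,0,0,0]'
python3 - <<'E'
from h import *
c=np.array([.5253,-.3909]);k=np.array([.537,.3765]);a=np.radians(TY)
f=lambda l,c:np.round([(l[0]-c[0])*np.cos(a)+(l[1]-c[1])*np.sin(a),-(l[0]-c[0])*np.sin(a)+(l[1]-c[1])*np.cos(a),l[2]],3)
for n in('top','scene'):
  s=shot(n)
  for d in ctrl.mark_of(s,'clamp')[:3]: print(n,'clamp',round(d['p'],2),f(d['location'],k))
  for t in('hook_b','hook_a_mid'):
    for d in ctrl.mark_of(s,t)[:6]: print(n,t,round(d['p'],2),f(d['location'],c))
  for d in ctrl.recognise(s,'hook_a')[:6]: print(n,'rec',round(d['p'],2),f(d['location'],c))
E
```

```text
clock: 26.2
tool_pos: [0.5382, 0.3757, 0.1949]
orientation: [-179.7, 0.2, -95.5]
force: [0.1, -0.2, 0.1]
opening: 0.0872
gripper_force: 0.0
clock: 26.7
tool_pos: [0.5372, 0.375, 0.3895]
orientation: [-179.6, 0.3, -95.5]
force: [0.8, 1.0, 0.2]
opening: 0.0877
gripper_force: 0.0
clock: 27.2
tool_pos: [0.5172, 0.1744, 0.4057]
orientation: [-179.7, 0.2, -95.5]
force: [1.3, 0.4, 0.2]
opening: 0.0881
gripper_force: 0.0
top clamp 0.95 [ 0.004 -0.003  0.006]
top hook_b 0.67 [ 0.018 -0.081  0.004]
top hook_b 0.52 [-0.007  0.079  0.008]
top hook_a_mid 0.5 [ 0.004 -0.09   0.008]
top rec 0.79 [ 0.013 -0.084  0.01 ]
top rec 0.63 [-0.008  0.084  0.011]
scene clamp 0.75 [ 0.001 -0.001  0.001]
scene hook_b 0.66 [-0.013  0.079  0.009]
scene hook_b 0.52 [ 0.02  -0.085  0.006]
scene hook_a_mid 0.57 [-0.009  0.084  0.013]
scene hook_a_mid 0.44 [ 0.002 -0.091  0.012]
scene rec 0.55 [0.018 0.087 0.014]
scene rec 0.47 [ 0.022 -0.087  0.008]
```

```bash
python3 -c "
from plant import ctrl
print(ctrl.close_job())"
```

```text
the job is handed in; nothing more can be done
None
```

I freed both hooks and laid one in each outer compartment of the hook tray. I then set the bare clamp down in the plywood tray and handed the job in at about 28 s; the hand-in returned no verdict, and my last camera check put the hooks and the clamp well within tolerance.

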